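# Blow out the tapped holes and hold the gearbox cover over them

### The arm

A 7-joint arm with a two-finger parallel gripper is mounted at the origin on a cart in front of the work surface, level with it; the furniture and walls round the work are solid. World frame = base frame: x ahead of the robot, y to its left, z up, the work surface at z = 0. Lengths are in m, angles in rad, forces in N, time in s.
With the tool pointing down it reaches from about 0.4 to 0.85 m from the base axis. Payload 10.4 kg.
Tool frame: the origin (TCP) lies between the finger pads; the fingertips stand tcp_to_tips ahead of it and the grasp point (between the pads) lies 8 mm behind it (tcp_to_tips is the distance from the TCP to the fingertips, in m); z points along the fingers, y is the line along which they close (so a half turn about z gives the same grasp; the last joint's range is limited). The gripper opens to 85 mm and grips with 20 to 120 N. Pads are 22 mm wide; open, the fingers measure 114 mm over their backs; the gripper's body (76 mm by 85 mm) begins 54 mm behind the grasp point. The pads swing forward as they close: fully open they stand 13 mm farther back than shut.
Start: joints at [-1.161, 0.332, -0.065, 1.46, 0.022, 1.35, -0.088], TCP at [0.262, 0.567, 0.242] pointing down, gripper open.
Joint ranges: [-2.6, 2.6], [-0.5, 2.12], [-1.47, 1.34], [0.16, 2.42], [-1.27, 4.41], [0.06, 2.06], [-2.6, 2.6]. Speed limits (rad/s): [2.22, 2.22, 2.79, 2.79, 3.14, 3.14, 3.14].

### API

Orientations are given as a unit quaternion [x, y, z, w].
In Python, from workcell import * gives the robot as it stands.
- The arm moves only by the tool apply_moves, never from a script. Its argument "rows" is a list of rows, each an object of numbers: "x", "y", "z": the shift along the tool's x, y, z in mm; "ax", "ay", "az": the turn, a rotation vector about the tool's x, y, z in degrees; "gripper": the closure, from 0 (fully open) to 1 (shut). A call has 1 to 5 rows; each row shifts and turns the commanded pose from where the row before left it, along the tool's axes as they then stand; what a row does not reach is not made up. A row lasts 1/12 s, in which the tool goes at most 41.7 mm and 7.16 degrees, less where a joint would pass 70% of its speed; a pose out of reach is approached as far as the arm can. A call with a gripper value outside its range is refused whole. The fingers move at their own pace and stop on an object; "newtons" is the grip in N (left out, the last holds). Time passes only in rows, so rows that do not move let the fingers close. It gives the time, the measured TCP pose, the force, the opening and the grip force at its end, in the units of the state.
- get_obs(): the state, without advancing time (a new reading comes with each control period).
- camera(name): name is "scene" or "top" or "wrist"; returns a dict with "color" (400x640x3 uint8, red, green, blue), "fov_y" (degrees; the focal length in pixels is half the picture's height over the tangent of half this angle, whatever the lens; pixels are square), "cx", "cy" (the principal point, pixels), "k1" (the pictures are not rectified: a ray, as slopes to the right and down, at radius r is drawn at 1 + k1 r^2 times it, then the intrinsics apply), "rvec" (rotation vector, rad) and "tvec" (3), from world to camera coordinates, as OpenCV has them. Camera axes: x right, y down, z forward; pixel columns grow to the right and rows downward; lengths in m; the calibration is good to about 2 mm. A picture is of the moment at which its call begins. There is no depth.
- hand_in(): hands the job in; it is judged then, once.
The state is a dict: "clock": time; "joint_pos": joint angles; "joint_velocities": joint speeds; "tau": joint torques, N m; "position": TCP position; "ee_rot": TCP orientation; "ft_force": force on the tool from outside, world axes, zero at the start; "torque": the same for the moment, N m; "grip_width": opening from 0.0 (shut) to 1.0 (fully open); "grasp_force": force on a finger pad.
Only numpy, scipy, OpenCV 4.12 (cv2) and the standard library are available. Lean on these libraries where they do the work, as an engineer would, in place of code of your own. Each camera call takes 0.05 s, during which the arm holds its last target. There are 200 camera calls.

### The job

First blow the open gearbox clean: with the empty hand, push the nozzle cap of the duster can in the clamp stand right down and let it spring back up. Then lift the cover plate off the bench by its handle and hold it level over the gearbox, a finger's breadth clear of its top face, turned so that its four screw holes line up with the four tapped holes, so that I can slip the gasket under and start the screws. Finish while still holding it there, steady and clear of everything, and leave the other things on the bench where they are.

Things in the scene. Friction and masses are not known exactly. Their poses are not given: they have to be found in the camera images.
- housing: Grey open gearbox bolted to the bench, gears inside, foot 150 x 112 mm; flat bare-metal top face 120 (x) x 90 (y) mm, 95 mm above the bench. Origin: centre of underside, z up. A 16 mm shaft sticks out of the -x end to x = -91 mm. Four 8 mm tapped holes in the top face, (x, y) mm: (-49, 22), (-49, -22), the close pair, at the shaft end; (49, -34), (49, 34) at the other.
- housing_hole_a (a point): Mouth of the housing's tapped hole at (-49, 22, 95) mm in the housing's frame (shaft end).
- housing_hole_b (a point): Mouth of the housing's tapped hole at (49, -34, 95) mm in the housing's frame (far end from the shaft).
- cover: Aluminium plate 120 (x) x 90 (y) x 6 mm, 0.3 kg, flat on the bench. Origin: centre of underside, z up. Dark bridge handle on the middle: flat-sided bar along x, 74 long, 12 wide, 14 high, its centre 34 mm above the origin, on posts at x = -31, 31. Brass breather 14 wide, 15 high at (-49, 0). Four 9 mm through holes in the housing's pattern: they match only with the breather over the shaft end.
- cover_hole_a (a point): Hole of the cover at (-49, 22, 0) mm in the cover's frame (breather end), at its underside; belongs over housing_hole_a.
- cover_hole_b (a point): Hole of the cover at (49, -34, 0) mm in the cover's frame, at its underside; belongs over housing_hole_b.
- nozzle_top (a point): Centre of the flat top of the duster can's round grey nozzle cap, 23 mm wide, 147 mm above the bench when up; the top stands 24 mm above the can. A thin black straw on it points at the gearbox. The metal and white can, 53 mm wide, is fixed in a dark clamp stand beside the gearbox. The point goes down with the cap.
- nozzle (a joint): Travel of the nozzle cap in m: 0 up, 0.005 fully down (vertical). It is sprung: it begins to move at 1.8 N, is fully down at 6.3 N, then meets a hard stop, and comes up by itself.
- screw_jar: Bystander: glass jar of screws with a lid, 66 mm wide, 83 mm high, upright. Origin: centre of the underside.
- marker: Bystander: marker pen, 136 mm long (y), 18 mm thick, lying. Origin: centre of the underside.
- screw_tray: Bystander: small open steel tray with four screws in it, 75 x 110 x 16 mm. Origin: centre of the underside.

How it is judged:
By the outcome, as a careful person would: the job done as asked, in the order asked, and still so for the second after the job is handed in, while the arm keeps its last pose, push and grip.
It also fails if it takes over 64 s, if anything falls off the work surface, if the arm or the gripper's body presses on something with over 40 N, if the wrist force passes 120 N, or if a joint passes its speed limit or range.

## Working session

There is one attempt and no reset: what is moved stays moved. The work goes in short steps, Python scripts to look and compute and a tool call to move; the robot and the scene stay as the last step left them, time stands still between calls to the robot, and variables do not carry over. Pictures are saved under pics/ and viewed, at most 10 in all, crops included, and the job is handed in when it is done.

Besides the shell and the picture viewer there is one more tool, called after "Call:" as name(argument=value, ...) on one line, values as JSON. apply_moves: Moves the arm, as the interface text tells. Its arguments: {"type":"object","properties":{"rows":{"type":"array","items":{"type":"object","properties":{"x":{"type":"number"},"y":{"type":"number"},"z":{"type":"number"},"ax":{"type":"number"},"ay":{"type":"number"},"az":{"type":"number"},"gripper":{"type":"number"}}}},"newtons":{"type":"number"}},"required":["rows"]}

```bash
mkdir -p pics; ls; cat > h.py <<'E'
from workcell import *
import numpy as np, cv2
from scipy.spatial.transform import Rotation as R
def cam(name):
    c=camera(name); H,W=c["color"].shape[:2]
    c["f"]=H/2/np.tan(np.radians(c["fov_y"])/2)
    c["K"]=np.array([[c["f"],0,c["cx"]],[0,c["f"],c["cy"]],[0,0,1]]); c["D"]=np.array([c["k1"],0,0,0,0.])
    c["Rm"]=R.from_rotvec(np.ravel(c["rvec"])).as_matrix(); c["o"]=-c["Rm"].T@np.ravel(c["tvec"])
    return c
def rays(c,px):
    p=cv2.undistortPoints(np.array(px,float).reshape(-1,1,2),c["K"],c["D"]).reshape(-1,2)
    return np.c_[p,np.ones(len(p))]@c["Rm"]
def onplane(c,px,z):
    d=rays(c,px); return c["o"]+d*((z-c["o"][2])/d[:,2])[:,None]
def proj(c,P):
    return cv2.projectPoints(np.array(P,float).reshape(-1,1,3),np.ravel(c["rvec"]).astype(float),np.ravel(c["tvec"]).astype(float),c["K"],c["D"])[0].reshape(-1,2)
def save(c,n): cv2.imwrite("pics/"+n,c["color"][:,:,::-1])
E
python3 - <<'E'
from h import *
for n in ["top","scene"]:
    c=cam(n); save(c,n+"0.png"); print(n,c["o"],c["f"],c["k1"])
    np.savez("pics/%s0.npz"%n,**c)
o=get_obs(); print(o); 
try: print(tcp_to_tips)
except Exception as e: print(e)
E
```

```text
pics
top [ 0.43335884 -0.06362379  1.03899158] 409.74320948859446 0.0009443044369106736
scene [-0.02142304 -0.61420851  0.72318854] 377.29943539118057 -0.0737892411497139
{'clock': 0.1, 'joint_pos': array([-1.16058046,  0.3327852 , -0.06469173,  1.46087034,  0.02161731,
        1.34994875, -0.08847763]), 'joint_velocities': array([-0.00089622, -0.00093204, -0.00083287, -0.00110703, -0.00094133,
       -0.00047113, -0.00063036]), 'tau': array([ 1.52852539e-03, -6.26745415e+01,  4.90380765e-02, -3.92434430e+01,
        1.62518641e-02,  6.97920259e-03, -5.65307425e-05]), 'position': array([0.2620124 , 0.56704997, 0.24160394]), 'ee_rot': array([ 2.14704205e-01,  9.76678899e-01, -6.50077411e-04, -1.00834687e-04]), 'ft_force': array([-0.42139363,  0.30205654,  1.01906826]), 'torque': array([ 0.00144957, -0.01684314, -0.02024649]), 'grasp_force': 0.0, 'grip_width': 0.9963263269152474}
0.011
```

View pics/top0.png

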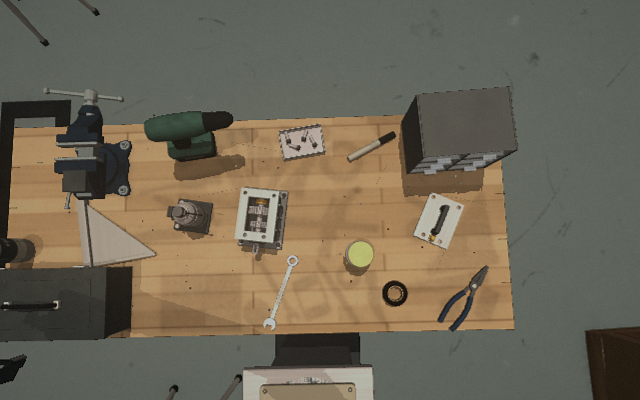

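View pics/scene0.png

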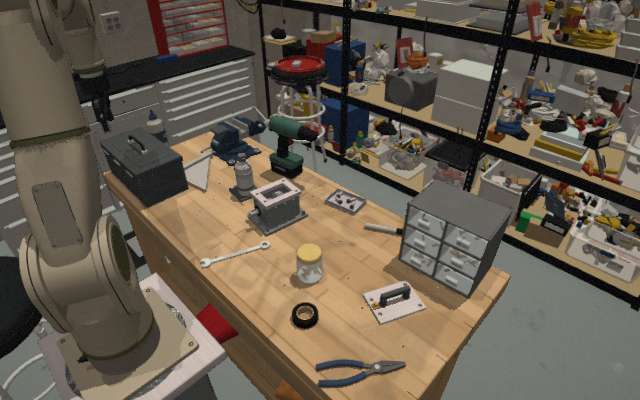

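The top view shows the housing at (262,218), with its shaft pointing down at (256,250). The nozzle is near (183,211), the cover at (438,221) with its breather near (432,238), the jar at (359,253), and the drawer unit above and left of the cover.

```bash
python3 - <<'E'
from h import *
c=dict(np.load("pics/top0.npz")); im=c["color"][:,:,::-1]
a=cv2.resize(im[180:265,155:300],None,fx=4,fy=4,interpolation=cv2.INTER_CUBIC)
b=cv2.resize(im[185:257,405:475],None,fx=4,fy=4,interpolation=cv2.INTER_CUBIC)
s=np.zeros((640,580,3),np.uint8); s[:340,:580]=a; s[345:345+288,:280]=b
cv2.imwrite("pics/crop0.png",s[:600])
print(onplane(c,[[183,211]],.147),onplane(c,[[262,218]],.095),onplane(c,[[438,221]],.006),onplane(c,[[359,253]],.083))
# bright masks
hsv=cv2.cvtColor(im,cv2.COLOR_BGR2HSV)
m=((hsv[...,1]<45)&(hsv[...,2]>150)).astype(np.uint8)
for (x0,y0,x1,y1),z in [((225,175,300,265),.095),((405,185,475,257),.006)]:
    mm=np.zeros_like(m); mm[y0:y1,x0:x1]=m[y0:y1,x0:x1]
    k=max(cv2.findContours(mm,0,2)[0],key=cv2.contourArea)
    r=cv2.minAreaRect(k); box=cv2.boxPoints(r); P=onplane(c,box,z)
    print(r,cv2.contourArea(k)); print(P.round(4), P.mean(0).round(4), np.linalg.norm(P-np.roll(P,1,0),axis=1), np.degrees(np.arctan2(*(P[1]-P[0])[[1,0]])))
E
```

```text
[[0.52710703 0.25471392 0.147     ]] [[0.51088285 0.08858645 0.095     ]] [[ 0.49791461 -0.33977185  0.006     ]] [[ 0.42431881 -0.13347891  0.083     ]]
((256.4461975097656, 214.43077087402344), (38.20269775390625, 51.84651184082031), 7.125016689300537) 1875.0
[[0.467  0.1533 0.095 ]
 [0.5866 0.1378 0.095 ]
 [0.5727 0.049  0.095 ]
 [0.4537 0.0657 0.095 ]] [0.52   0.1014 0.095 ] [0.08858378 0.12067479 0.08984966 0.12022476] -7.384382760537135
((438.27587890625, 219.81033325195312), (36.02489471435547, 47.35231018066406), 21.801406860351562) 1267.5
[[ 0.4644 -0.275   0.006 ]
 [ 0.574  -0.3251  0.006 ]
 [ 0.5375 -0.4067  0.006 ]
 [ 0.429  -0.3559  0.006 ]] [ 0.5012 -0.3407  0.006 ] [0.08839413 0.12052045 0.08937607 0.11985057] -24.574021866357374
```

View pics/crop0.png

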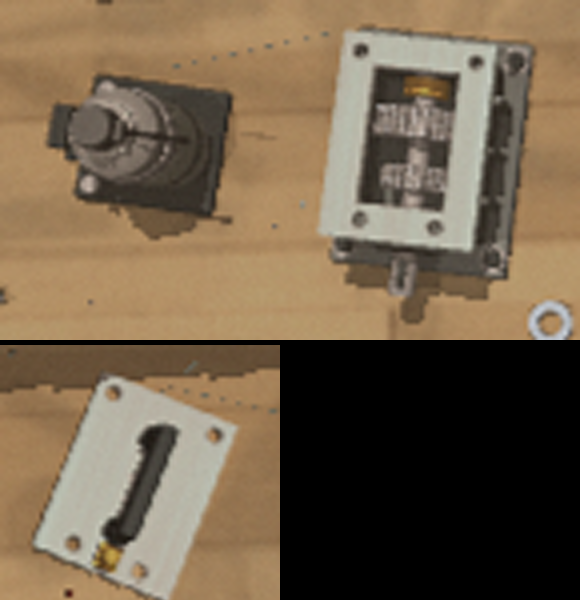

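Crop: the cap centre is at crop (92,127), full-image (178,211.7). The cover's breather end faces the robot and the housing's shaft end does too, so only about 17° of turn is needed.

```bash
cat >> h.py <<'E'
def delta(target, yaw_y=None, verbose=True):
    """tool-axis shift (mm) and turn (deg) to reach TCP target, pointing straight down, tool y at world angle yaw_y deg"""
    o=get_obs(); q=R.from_quat(o["ee_rot"]); M=q.as_matrix()
    d=M.T@(np.array(target)-o["position"])*1000
    ya=np.degrees(np.arctan2(M[1,1],M[0,1])) if yaw_y is None else yaw_y
    y=np.array([np.cos(np.radians(ya)),np.sin(np.radians(ya)),0]); z=np.array([0,0,-1.])
    T=np.c_[np.cross(y,z),y,z]; rv=np.degrees(R.from_matrix(M.T@T).as_rotvec())
    print("shift",d.round(1),"turn",rv.round(2),"pos",o["position"].round(4),"t",o["clock"],"F",o["ft_force"].round(1),"w",round(o["grip_width"],3))
E
python3 - <<'E'
from h import *
c=dict(np.load("pics/top0.npz")); n=onplane(c,[[178,211.7]],.147)[0]; print(n)
s=dict(np.load("pics/scene0.npz")); print(proj(s,n))
delta([n[0],n[1],.20])
E
```

```text
[0.52588044 0.2658032  0.147     ]
[[240.75151581 155.19938637]]
shift [-365.9 -162.8   41.8] turn [-0.08  0.    0.  ] pos [0.262  0.567  0.2416] t 0.1 F [-0.4  0.3  1. ] w 0.996
```

Call:
apply_moves(rows=[{"x":-33,"y":-15,"gripper":1},{"x":-33,"y":-15,"gripper":1},{"x":-33,"y":-15,"gripper":1},{"x":-33,"y":-15,"gripper":1},{"x":-33,"y":-15,"gripper":1}])

```text
invalid input at $.rows[0]: expected keys x, y, z, ax, ay, az, gripper
```

Call:
apply_moves(rows=[{"x":-33,"y":-15,"gripper":1},{"x":-33,"y":-15,"gripper":1},{"x":-33,"y":-15,"gripper":1},{"x":-33,"y":-15,"gripper":1},{"x":-33,"y":-15,"gripper":1}])

```text
invalid input at $.rows[0]: expected keys x, y, z, ax, ay, az, gripper
```

```bash
python3 - <<'E'
from h import *
c=cam("wrist"); save(c,"w1.png"); np.savez("pics/w1.npz",**c)
N=[.5259,.2658,.147]
delta([N[0],N[1],.20]); print(proj(c,N))
E
```

```text
shift [-365.9 -162.8   41.9] turn [-0.07  0.    0.  ] pos [0.262  0.5671 0.2417] t 0.15 F [ 0.1 -0.1  0.4] w 0.999
[[189.08403678 483.26521709]]
```

View pics/w1.png

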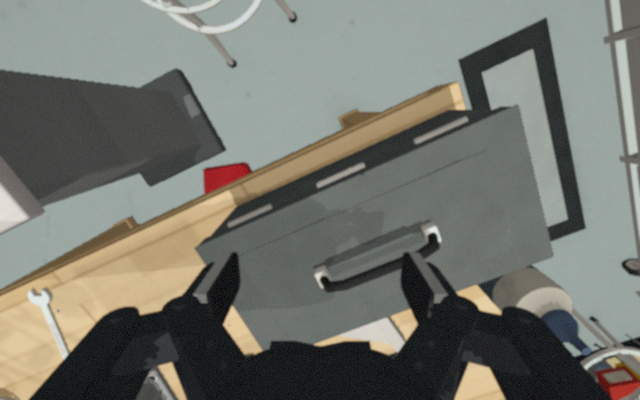

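The rows need every key, so nothing moved. The wrist view still shows the toolbox, framed between the open fingers.

Call:
apply_moves(rows=[{"x":-33,"y":-15,"z":0,"ax":0,"ay":0,"az":0,"gripper":1},{"x":-33,"y":-15,"z":0,"ax":0,"ay":0,"az":0,"gripper":1},{"x":-33,"y":-15,"z":0,"ax":0,"ay":0,"az":0,"gripper":1},{"x":-33,"y":-15,"z":0,"ax":0,"ay":0,"az":0,"gripper":1},{"x":-33,"y":-15,"z":0,"ax":0,"ay":0,"az":0,"gripper":1}])

```text
clock: 0.57
position: [0.3813, 0.4285, 0.2421]
ee_rot: [0.215, 0.977, -0.0, -0.0]
ft_force: [0.8, 1.2, 0.2]
grip_width: 0.294
grasp_force: 0.0
```

Call:
apply_moves(rows=[{"x":-33,"y":-15,"z":0,"ax":0,"ay":0,"az":0,"gripper":1},{"x":-33,"y":-15,"z":0,"ax":0,"ay":0,"az":0,"gripper":1},{"x":-33,"y":-15,"z":0,"ax":0,"ay":0,"az":0,"gripper":1},{"x":-33,"y":-15,"z":0,"ax":0,"ay":0,"az":0,"gripper":1},{"x":0,"y":0,"z":0,"ax":0,"ay":0,"az":0,"gripper":1}])

```text
clock: 0.98
position: [0.4803, 0.3128, 0.2423]
ee_rot: [0.22, 0.976, -0.001, 0.001]
ft_force: [0.9, -1.5, -0.3]
grip_width: 0.0
grasp_force: 0.0
```

```bash
python3 - <<'E'
from h import *
c=cam("wrist"); save(c,"w2.png"); np.savez("pics/w2.npz",**c)
N=[.5259,.2658,.147]
delta([N[0],N[1],.20]); print(proj(c,N))
E
```

```text
shift [-64.8 -25.1  42.3] turn [-0.05  0.08  0.  ] pos [0.4779 0.3162 0.2422] t 1.0333 F [-0.2  0.5 -0.5] w 0.002
[[294.53085917 267.73128798]]
```

View pics/w2.png

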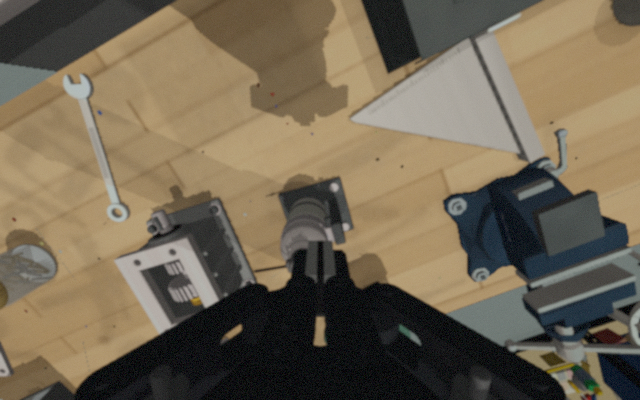

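Call:
apply_moves(rows=[{"x":-32,"y":-12.5,"z":0,"ax":0,"ay":0,"az":0,"gripper":1},{"x":-32.8,"y":-12.6,"z":20,"ax":0,"ay":0,"az":0,"gripper":1},{"x":0,"y":0,"z":22,"ax":0,"ay":0,"az":0,"gripper":1},{"x":0,"y":0,"z":20,"ax":0,"ay":0,"az":0,"gripper":1},{"x":0,"y":0,"z":0,"ax":0,"ay":0,"az":0,"gripper":1}])

```text
clock: 1.45
position: [0.5211, 0.2699, 0.176]
ee_rot: [0.215, 0.977, -0.002, -0.003]
ft_force: [-0.1, -0.2, -0.8]
grip_width: 0.003
grasp_force: 0.0
```

```bash
python3 - <<'E'
from h import *
N=[.5259,.2658,.147]
delta([N[0],N[1],.158])
c=cam("scene"); save(c,"s2.png"); p=proj(c,N); print(p, proj(c,[get_obs()["position"]+[0,0,-.011]]))
t=cam("top"); a=cv2.resize(c["color"][110:210,190:290,::-1],None,fx=4,fy=4); b=cv2.resize(t["color"][160:260,130:230,::-1],None,fx=4,fy=4)
cv2.imwrite("pics/c2.png",np.hstack([a,b]))
E
```

```text
shift [-6.1 -1.6 18. ] turn [-0.31 -0.23 -0.  ] pos [0.5211 0.2699 0.176 ] t 1.45 F [-0.1 -0.2 -0.8] w 0.003
[[240.75731719 155.19742269]] [[237.82381936 149.31669683]]
```

View pics/c2.png

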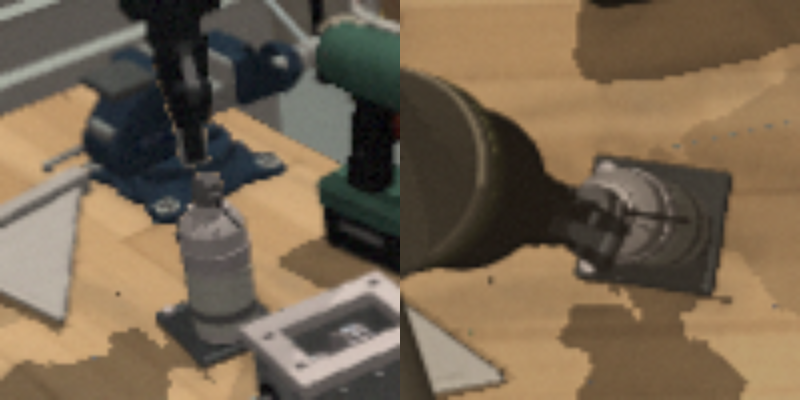

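The scene crop shows the cap top at crop (209,176) and the fingertips just above it at (198,163). That agrees with the computed offset.

Call:
apply_moves(rows=[{"x":-6,"y":-1.5,"z":0,"ax":0,"ay":0,"az":0,"gripper":1},{"x":0,"y":0,"z":8,"ax":0,"ay":0,"az":0,"gripper":1},{"x":0,"y":0,"z":6,"ax":0,"ay":0,"az":0,"gripper":1},{"x":0,"y":0,"z":0,"ax":0,"ay":0,"az":0,"gripper":1}])

```text
clock: 1.88
position: [0.5277, 0.2663, 0.1652]
ee_rot: [0.215, 0.977, -0.0, -0.001]
ft_force: [0.1, -0.1, 0.2]
grip_width: -0.003
grasp_force: 0.0
```

Call:
apply_moves(rows=[{"x":0,"y":0,"z":3,"ax":0,"ay":0,"az":0,"gripper":1},{"x":0,"y":0,"z":3,"ax":0,"ay":0,"az":0,"gripper":1},{"x":0,"y":0,"z":0,"ax":0,"ay":0,"az":0,"gripper":1}])

```text
clock: 2.13
position: [0.5279, 0.2664, 0.1597]
ee_rot: [0.215, 0.977, -0.0, -0.0]
ft_force: [0.3, 0.5, -0.8]
grip_width: 0.001
grasp_force: 0.0
```

```bash
python3 - <<'E'
from h import *
delta([.5259,.2658,.153])
E
```

```text
shift [ 1.6 -1.4  6.7] turn [-0.03 -0.02 -0.  ] pos [0.5279 0.2664 0.1597] t 2.1333 F [ 0.3  0.5 -0.8] w 0.001
```

Call:
apply_moves(rows=[{"x":1.5,"y":-1.5,"z":2,"ax":0,"ay":0,"az":0,"gripper":1},{"x":0,"y":0,"z":1.5,"ax":0,"ay":0,"az":0,"gripper":1},{"x":0,"y":0,"z":0,"ax":0,"ay":0,"az":0,"gripper":1}])

```text
clock: 2.38
position: [0.5263, 0.2658, 0.157]
ee_rot: [0.215, 0.977, 0.0, 0.0]
ft_force: [-0.9, 0.5, 3.9]
grip_width: -0.004
grasp_force: 1.6
```

Call:
apply_moves(rows=[{"x":0,"y":0,"z":1.5,"ax":0,"ay":0,"az":0,"gripper":1},{"x":0,"y":0,"z":0,"ax":0,"ay":0,"az":0,"gripper":1}])

```text
clock: 2.55
position: [0.5263, 0.2658, 0.1555]
ee_rot: [0.215, 0.977, 0.0, 0.0]
ft_force: [-1.9, -1.3, 4.4]
grip_width: -0.003
grasp_force: 2.3
```

Call:
apply_moves(rows=[{"x":0,"y":0,"z":1,"ax":0,"ay":0,"az":0,"gripper":1},{"x":0,"y":0,"z":0,"ax":0,"ay":0,"az":0,"gripper":1}])

```text
clock: 2.72
position: [0.5263, 0.2658, 0.1545]
ee_rot: [0.215, 0.977, 0.0, 0.0]
ft_force: [-2.3, -0.3, 5.5]
grip_width: -0.001
grasp_force: 2.7
```

Contact is good. I'll continue to the hard stop.

Call:
apply_moves(rows=[{"x":0,"y":0,"z":1,"ax":0,"ay":0,"az":0,"gripper":1},{"x":0,"y":0,"z":0,"ax":0,"ay":0,"az":0,"gripper":1}])

```text
clock: 2.88
position: [0.5263, 0.2658, 0.1537]
ee_rot: [0.215, 0.977, 0.0, 0.0]
ft_force: [-1.8, 0.0, 6.1]
grip_width: 0.002
grasp_force: 3.1
```

Call:
apply_moves(rows=[{"x":0,"y":0,"z":1,"ax":0,"ay":0,"az":0,"gripper":1},{"x":0,"y":0,"z":0,"ax":0,"ay":0,"az":0,"gripper":1}])

```text
clock: 3.05
position: [0.5264, 0.2658, 0.1536]
ee_rot: [0.215, 0.977, 0.0, 0.0]
ft_force: [-4.8, -2.0, 13.2]
grip_width: 0.002
grasp_force: 6.5
```

Fully down at the hard stop. I'll hold briefly, let it spring back, and go up.

Call:
apply_moves(rows=[{"x":0,"y":0,"z":0,"ax":0,"ay":0,"az":0,"gripper":1},{"x":0,"y":0,"z":0,"ax":0,"ay":0,"az":0,"gripper":1},{"x":0,"y":0,"z":-5,"ax":0,"ay":0,"az":0,"gripper":1},{"x":0,"y":0,"z":-5,"ax":0,"ay":0,"az":0,"gripper":1},{"x":0,"y":0,"z":-30,"ax":0,"ay":0,"az":0,"gripper":1}])

```text
clock: 3.47
position: [0.524, 0.2645, 0.188]
ee_rot: [0.215, 0.977, -0.003, -0.003]
ft_force: [0.3, 0.6, -1.4]
grip_width: 0.0
grasp_force: 0.0
```

Call:
apply_moves(rows=[{"x":0,"y":0,"z":-30,"ax":0,"ay":0,"az":0,"gripper":1},{"x":-14,"y":-34,"z":-15,"ax":0,"ay":0,"az":0,"gripper":0.2},{"x":-14,"y":-34,"z":0,"ax":0,"ay":0,"az":0,"gripper":0.2},{"x":-14,"y":-34,"z":0,"ax":0,"ay":0,"az":0,"gripper":0.2},{"x":-14,"y":-34,"z":0,"ax":0,"ay":0,"az":0,"gripper":0.2}])

```text
clock: 3.88
position: [0.5197, 0.1171, 0.2373]
ee_rot: [0.215, 0.977, 0.0, 0.0]
ft_force: [0.8, -0.0, 0.9]
grip_width: 0.563
grasp_force: 0.0
```

Call:
apply_moves(rows=[{"x":-14,"y":-34,"z":0,"ax":0,"ay":0,"az":0,"gripper":0.2},{"x":-14,"y":-34,"z":0,"ax":0,"ay":0,"az":0,"gripper":0.2},{"x":-14,"y":-34,"z":0,"ax":0,"ay":0,"az":0,"gripper":0.2},{"x":-14,"y":-34,"z":0,"ax":0,"ay":0,"az":0,"gripper":0.2},{"x":-14,"y":-34,"z":0,"ax":0,"ay":0,"az":0,"gripper":0.2}])

```text
clock: 4.3
position: [0.5117, -0.0667, 0.2372]
ee_rot: [0.215, 0.977, 0.0, -0.0]
ft_force: [1.0, 0.3, 0.9]
grip_width: 0.8
grasp_force: 0.0
```

```bash
python3 - <<'E'
from h import *
delta([.5012,-.3407,.2],65.4)
E
```

```text
shift [-105.4 -253.1   37.1] turn [ 0.01 -0.01 -0.2 ] pos [ 0.5117 -0.0667  0.2372] t 4.3 F [1.  0.3 0.9] w 0.8
```

Call:
apply_moves(rows=[{"x":-13,"y":-31.5,"z":0,"ax":0,"ay":0,"az":0,"gripper":0.4},{"x":-13,"y":-31.5,"z":0,"ax":0,"ay":0,"az":0,"gripper":0.4},{"x":-13,"y":-31.5,"z":0,"ax":0,"ay":0,"az":0,"gripper":0.4},{"x":-13,"y":-31.5,"z":0,"ax":0,"ay":0,"az":0,"gripper":0.4},{"x":-13,"y":-31.5,"z":0,"ax":0,"ay":0,"az":0,"gripper":0.4}])

```text
clock: 4.72
position: [0.5048, -0.2368, 0.2372]
ee_rot: [0.215, 0.977, 0.0, -0.0]
ft_force: [0.3, 0.4, 0.3]
grip_width: 0.596
grasp_force: 0.0
```

Call:
apply_moves(rows=[{"x":-13,"y":-31.5,"z":0,"ax":0,"ay":0,"az":0,"gripper":0.4},{"x":0,"y":0,"z":0,"ax":0,"ay":0,"az":0,"gripper":0.4},{"x":0,"y":0,"z":0,"ax":0,"ay":0,"az":0,"gripper":0.4}])

```text
clock: 4.97
position: [0.5028, -0.2715, 0.2368]
ee_rot: [0.217, 0.976, -0.0, -0.0]
ft_force: [-0.1, 0.7, -1.0]
grip_width: 0.597
grasp_force: 0.0
```

```bash
python3 - <<'E'
from h import *
delta([.5012,-.3407,.12],65.4)
c=cam("wrist"); save(c,"w3.png"); np.savez("pics/w3.npz",**c)
T=np.array([.5012,-.3407,0]); Q=R.from_euler("z",-24.6,degrees=True).as_matrix()
print(proj(c,[T+Q@np.array(p) for p in [(-.049,.022,.006),(-.049,-.022,.006),(.049,-.034,.006),(.049,.034,.006),(.06,.045,.006),(-.06,.045,.006),(-.06,-.045,.006),(.06,-.045,.006)]]).round(1))
E
```

```text
shift [-27.9 -63.3 116.9] turn [-0.06 -0.04 -0.44] pos [ 0.5028 -0.2715  0.2368] t 4.9667 F [-0.1  0.7 -1. ] w 0.597
[[287.2 155.8]
 [253.2 156.1]
 [250.4 226.1]
 [298.9 225.7]
 [306.9 232.8]
 [304.7 147.1]
 [234.6 147.7]
 [243.3 233.3]]
```

View pics/w3.png

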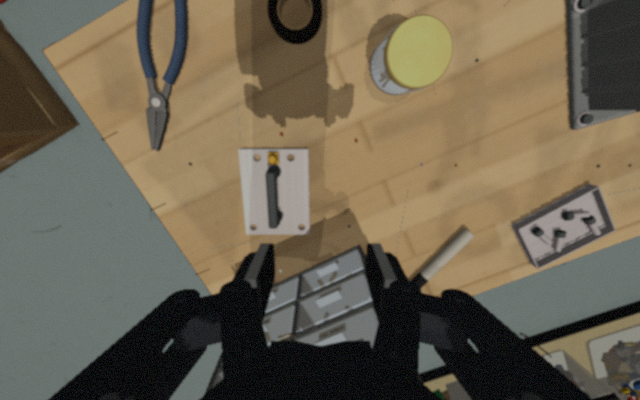

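The wrist view shows the cover's holes at about (257,157), (291,157), (253,227) and (302,227). That is about 3 px right of the prediction, so I'll measure it more exactly.

```bash
python3 - <<'E'
from h import *
c=dict(np.load("pics/w3.npz")); im=c["color"]; 
hsv=cv2.cvtColor(im,cv2.COLOR_RGB2HSV); m=((hsv[...,1]<40)&(hsv[...,2]>120)).astype(np.uint8); mm=m*0; mm[140:242,232:318]=m[140:242,232:318]
k=max(cv2.findContours(mm,0,2)[0],key=cv2.contourArea); fill=cv2.drawContours(mm*0,[k],-1,1,-1)
hull=cv2.convexHull(k); P=onplane(c,cv2.boxPoints(cv2.minAreaRect(k)),.006); print(P.round(4),P.mean(0).round(4))
loc=np.array([(-.049,.022),(-.049,-.022),(.049,-.034),(.049,.034)]); px=[(291,157),(257,157),(253,227),(302,227)]
g=im.astype(float).min(2); ce=[]
for x,y in px:
    w=g[y-5:y+6,x-5:x+6]; wt=np.clip(np.percentile(w,75)-w-15,0,None); Y,X=np.mgrid[y-5:y+6,x-5:x+6]; ce.append((np.sum(wt*X)/wt.sum(),np.sum(wt*Y)/wt.sum()))
print(np.round(ce,1)); W=onplane(c,ce,.006)[:,:2]
z=(loc-loc.mean(0))@[1,1j]; w=(W-W.mean(0))@[1,1j]; q=np.vdot(z,w)/np.vdot(z,z); print("yaw",np.degrees(np.angle(q)),"scale",abs(q))
cc=W.mean(0)@[1,1j]-q*(loc.mean(0)@[1,1j]); print("centre",cc)
delta([cc.real,cc.imag,.12],90+np.degrees(np.angle(q)))
E
```

```text
[[ 0.4317 -0.3525  0.006 ]
 [ 0.4682 -0.2717  0.006 ]
 [ 0.5774 -0.3227  0.006 ]
 [ 0.5372 -0.412   0.006 ]] [ 0.5036 -0.3397  0.006 ]
[[290.3 157.4]
 [256.4 157.6]
 [253.  227. ]
 [301.4 227.2]]
yaw -24.926427554762554 scale 0.9987765720747654
centre (0.5045486661171987-0.3381395628845656j)
shift [-29.9 -61.7 116.8] turn [-0.01 -0.05  0.05] pos [ 0.5035 -0.2696  0.2368] t 5.0167 F [-0.1  0.7 -0.2] w 0.601
```

Call:
apply_moves(rows=[{"x":-14.5,"y":-31,"z":0,"ax":0,"ay":0,"az":0,"gripper":0.4},{"x":-14.5,"y":-31,"z":10,"ax":0,"ay":0,"az":0,"gripper":0.4},{"x":0,"y":0,"z":38,"ax":0,"ay":0,"az":0,"gripper":0.4},{"x":0,"y":0,"z":38,"ax":0,"ay":0,"az":0,"gripper":0.4},{"x":0,"y":0,"z":31,"ax":0,"ay":0,"az":0,"gripper":0.4}])

```text
clock: 5.43
position: [0.5041, -0.3361, 0.1177]
ee_rot: [0.214, 0.977, 0.001, -0.001]
ft_force: [1.1, 0.1, -0.9]
grip_width: 0.6
grasp_force: 0.0
```

Call:
apply_moves(rows=[{"x":0,"y":0,"z":0,"ax":0,"ay":0,"az":0,"gripper":0.4},{"x":0,"y":0,"z":0,"ax":0,"ay":0,"az":0,"gripper":0.4}])

```text
clock: 5.6
position: [0.5041, -0.336, 0.1196]
ee_rot: [0.214, 0.977, 0.001, -0.001]
ft_force: [0.2, -0.3, 0.9]
grip_width: 0.602
grasp_force: 0.0
```

```bash
python3 - <<'E'
from h import *
delta([.5035,-.339,.027],65.3)
E
```

```text
shift [-1.  -3.  92.6] turn [ 0.03 -0.17  0.  ] pos [ 0.5041 -0.336   0.1196] t 5.6 F [ 0.2 -0.3  0.9] w 0.602
```

Call:
apply_moves(rows=[{"x":-1,"y":-3,"z":25,"ax":0,"ay":0,"az":0,"gripper":0.4},{"x":0,"y":0,"z":25,"ax":0,"ay":0,"az":0,"gripper":0.4},{"x":0,"y":0,"z":22,"ax":0,"ay":0,"az":0,"gripper":0.4},{"x":0,"y":0,"z":0,"ax":0,"ay":0,"az":0,"gripper":0.4}])

```text
clock: 5.93
position: [0.5037, -0.3394, 0.0471]
ee_rot: [0.214, 0.977, 0.001, -0.001]
ft_force: [-1.1, 0.7, -0.1]
grip_width: 0.596
grasp_force: 0.0
```

Call:
apply_moves(rows=[{"x":0,"y":0,"z":10,"ax":0,"ay":0,"az":0,"gripper":0.4},{"x":0,"y":0,"z":10,"ax":0,"ay":0,"az":0,"gripper":0.4},{"x":0,"y":0,"z":0,"ax":0,"ay":0,"az":0,"gripper":0.4},{"x":0,"y":0,"z":0,"ax":0,"ay":0,"az":0,"gripper":0.4}])

```text
clock: 6.27
position: [0.5042, -0.3409, 0.029]
ee_rot: [0.215, 0.977, 0.0, 0.0]
ft_force: [-0.2, -0.4, -0.1]
grip_width: 0.598
grasp_force: 0.0
```

```bash
python3 - <<'E'
from h import *
delta([.5035,-.339,.027],65.3)
c=cam("scene"); T=np.array([.5035,-.339,0]); p=proj(c,T)[0]; x,y=p.astype(int); print(p)
cv2.imwrite("pics/s4.png",cv2.resize(c["color"][y-80:y+50,x-80:x+80,::-1],None,fx=4,fy=4))
E
```

```text
shift [1.5 1.4 2. ] turn [ 0.01  0.04 -0.09] pos [ 0.5042 -0.3409  0.029 ] t 6.2667 F [-0.2 -0.4 -0.1] w 0.598
[393.62990269 301.61911692]
```

View pics/s4.png

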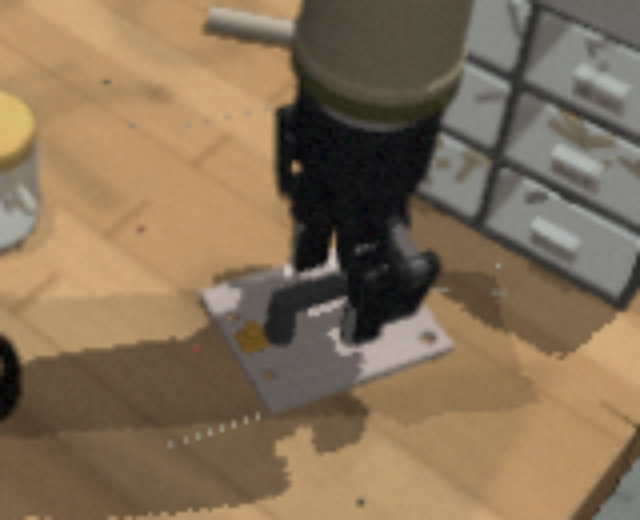

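The fingers straddle the bar near the middle of the handle, clear of the drawers. Closing now.

Call:
apply_moves(rows=[{"x":1,"y":1,"z":1.5,"ax":0,"ay":0,"az":0,"gripper":1},{"x":0,"y":0,"z":0,"ax":0,"ay":0,"az":0,"gripper":1},{"x":0,"y":0,"z":0,"ax":0,"ay":0,"az":0,"gripper":1},{"x":0,"y":0,"z":0,"ax":0,"ay":0,"az":0,"gripper":1},{"x":0,"y":0,"z":0,"ax":0,"ay":0,"az":0,"gripper":1}], newtons=60)

```text
clock: 6.73
position: [0.5035, -0.3396, 0.0272]
ee_rot: [0.215, 0.977, 0.0, 0.0]
ft_force: [-0.9, 1.4, 4.5]
grip_width: 0.13
grasp_force: 59.2
```

Call:
apply_moves(rows=[{"x":0,"y":0,"z":0,"ax":0,"ay":0,"az":0,"gripper":1},{"x":0,"y":0,"z":-5,"ax":0,"ay":0,"az":0,"gripper":1},{"x":0,"y":0,"z":-5,"ax":0,"ay":0,"az":0,"gripper":1},{"x":0,"y":0,"z":0,"ax":0,"ay":0,"az":0,"gripper":1},{"x":0,"y":0,"z":0,"ax":0,"ay":0,"az":0,"gripper":1}])

```text
clock: 7.15
position: [0.5034, -0.3395, 0.037]
ee_rot: [0.215, 0.977, 0.0, 0.0]
ft_force: [-0.1, -0.5, -2.9]
grip_width: 0.126
grasp_force: 58.5
```

```bash
python3 - <<'E'
from h import *
delta([.5035,-.339,.027],65.3); print(get_obs()["torque"],get_obs()["grasp_force"])
E
```

```text
shift [ 0.1  0.5 10. ] turn [ 0.01  0.02 -0.1 ] pos [ 0.5034 -0.3395  0.037 ] t 7.15 F [-0.1 -0.5 -2.9] w 0.126
[-2.74233941e-03 -4.41734257e-02  5.62542018e-06] 58.49729061126709
```

Call:
apply_moves(rows=[{"x":0,"y":0,"z":-25,"ax":0,"ay":0,"az":0,"gripper":1},{"x":0,"y":0,"z":-35,"ax":0,"ay":0,"az":0,"gripper":1},{"x":0,"y":0,"z":-35,"ax":0,"ay":0,"az":0,"gripper":1},{"x":0,"y":0,"z":-35,"ax":0,"ay":0,"az":0,"gripper":1},{"x":6,"y":14,"z":-10,"ax":0,"ay":0,"az":0,"gripper":1}])

```text
clock: 7.57
position: [0.5042, -0.3284, 0.1823]
ee_rot: [0.217, 0.976, -0.002, 0.003]
ft_force: [0.4, -0.1, -1.5]
grip_width: 0.129
grasp_force: 59.0
```

Call:
apply_moves(rows=[{"x":12,"y":30,"z":0,"ax":0,"ay":0,"az":0,"gripper":1},{"x":12,"y":30,"z":0,"ax":0,"ay":0,"az":0,"gripper":1},{"x":12,"y":30,"z":0,"ax":0,"ay":0,"az":0,"gripper":1},{"x":12,"y":30,"z":0,"ax":0,"ay":0,"az":0,"gripper":1},{"x":12,"y":30,"z":0,"ax":0,"ay":0,"az":0,"gripper":1}])

```text
clock: 7.98
position: [0.5118, -0.1614, 0.1766]
ee_rot: [0.215, 0.977, 0.0, -0.0]
ft_force: [0.9, 0.2, -2.1]
grip_width: 0.125
grasp_force: 59.0
```

Call:
apply_moves(rows=[{"x":12,"y":30,"z":0,"ax":0,"ay":0,"az":0,"gripper":1},{"x":12,"y":30,"z":0,"ax":0,"ay":0,"az":0,"gripper":1},{"x":12,"y":30,"z":0,"ax":0,"ay":0,"az":0,"gripper":1},{"x":12,"y":30,"z":0,"ax":0,"ay":0,"az":0,"gripper":1},{"x":12,"y":30,"z":0,"ax":0,"ay":0,"az":0,"gripper":1}])

```text
clock: 8.4
position: [0.5202, -0.0001, 0.1767]
ee_rot: [0.215, 0.977, 0.0, -0.0]
ft_force: [1.5, -0.5, -3.1]
grip_width: 0.127
grasp_force: 59.0
```

```bash
python3 - <<'E'
from h import *
delta([.52,.1014,.177],82.6)
E
```

```text
shift [42.8 92.  -0.3] turn [ 1.000e-02 -1.000e-02 -1.741e+01] pos [ 5.202e-01 -1.000e-04  1.767e-01] t 8.4 F [ 1.5 -0.5 -3.1] w 0.127
```

Call:
apply_moves(rows=[{"x":14,"y":30,"z":0,"ax":0,"ay":0,"az":0,"gripper":1},{"x":14,"y":28,"z":0,"ax":0,"ay":0,"az":0,"gripper":1},{"x":8,"y":20,"z":0,"ax":0,"ay":0,"az":0,"gripper":1},{"x":0,"y":0,"z":0,"ax":0,"ay":0,"az":-6,"gripper":1},{"x":0,"y":0,"z":0,"ax":0,"ay":0,"az":-6,"gripper":1}])

```text
clock: 8.82
position: [0.5202, 0.0862, 0.1764]
ee_rot: [0.108, 0.994, -0.0, -0.0]
ft_force: [-0.8, -0.7, -3.3]
grip_width: 0.126
grasp_force: 59.0
```

Call:
apply_moves(rows=[{"x":0,"y":0,"z":0,"ax":0,"ay":0,"az":-5.4,"gripper":1},{"x":0,"y":0,"z":0,"ax":0,"ay":0,"az":0,"gripper":1},{"x":0,"y":0,"z":0,"ax":0,"ay":0,"az":0,"gripper":1}])

```text
clock: 9.07
position: [0.5205, 0.0842, 0.1766]
ee_rot: [0.066, 0.998, 0.0, -0.0]
ft_force: [0.3, -0.5, -2.8]
grip_width: 0.126
grasp_force: 59.0
```

```bash
python3 - <<'E'
from h import *
delta([.52,.1014,.137],82.6)
t=cam("top"); s=cam("scene"); np.savez("pics/t5.npz",**t); np.savez("pics/s5.npz",**s)
x,y=proj(t,[.52,.1014,.15])[0].astype(int); u,v=proj(s,[.52,.1014,.15])[0].astype(int); print(x,y,u,v)
cv2.imwrite("pics/c5.png",np.hstack([cv2.resize(t["color"][y-50:y+50,x-50:x+50,::-1],None,fx=4,fy=4),cv2.resize(s["color"][v-50:v+50,u-50:u+50,::-1],None,fx=4,fy=4)]))
E
```

```text
shift [ 2.7 17.  39.6] turn [-0.   -0.02 -0.18] pos [0.5205 0.0842 0.1766] t 9.0667 F [ 0.3 -0.5 -2.8] w 0.126
252 212 273 175
```

View pics/c5.png

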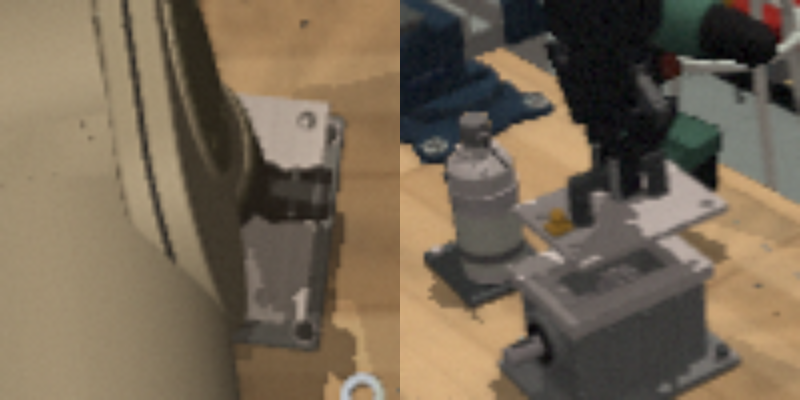

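The crops show the cover level in the hand with the breather toward the shaft end. In the scene crop the plate corners are at about (516,208) left, (727,209) right and (585,262) near. Next I'll compare cover and housing within the same camera.

```bash
cat >> h.py <<'E'
HO=np.array([(-.049,.022),(-.049,-.022),(.049,-.034),(.049,.034)])
def pose(c,yaw,pts,z):
    a=np.radians(yaw); M=np.array([[np.cos(a),-np.sin(a)],[np.sin(a),np.cos(a)]]); p=np.array(pts)@M.T+np.array(c)
    return np.c_[p,np.full(len(p),z)]
def refine(c,px,r=4):
    g=c["color"].astype(float).min(2); out=[]
    for x0,y0 in px:
        x,y=x0,y0
        for _ in range(4):
            xi,yi=int(round(x)),int(round(y)); w=g[yi-r:yi+r+1,xi-r:xi+r+1]; Y,X=np.mgrid[yi-r:yi+r+1,xi-r:xi+r+1]
            wt=np.clip(np.percentile(w,60)-w-8,0,None)+1e-9; x,y=np.sum(wt*X)/wt.sum(),np.sum(wt*Y)/wt.sum()
        out.append((x,y))
    return np.array(out)
def fit(W,loc):
    z=(loc-loc.mean(0))@[1,1j]; w=(W-W.mean(0))@[1,1j]; q=np.vdot(z,w)/np.vdot(z,z)
    cc=W.mean(0)@[1,1j]-q*(loc.mean(0)@[1,1j]); r=np.abs(w-q*z)*1000
    return cc.real.round(4),cc.imag.round(4),np.degrees(np.angle(q)).round(2),"scale",abs(q).round(3),"res mm",r.round(1)
E
python3 - <<'E'
from h import *
L=lambda n:dict(np.load("pics/%s.npz"%n))
for n in ["top0","scene0"]:
    c=L(n); p0=proj(c,pose((.52,.1014),-7.4,HO,.095)); p1=refine(c,p0,3); print(n,p0.round(1).tolist(),p1.round(1).tolist()); print(fit(onplane(c,p1,.095)[:,:2],HO))
c=L("w2"); p0=proj(c,pose((.52,.1014),-7.4,HO,.095)); print("w2",p0.round(1).tolist())
c=L("s5"); z=.1766-.0272+.006
CO=[(-.06,.045),(-.06,-.045),(.06,-.045),(.06,.045)]
print("cover pred corners",proj(c,pose((.5205,.0842),-7.6,CO,z)).round(1).tolist(),"holes",proj(c,pose((.5205,.0842),-7.6,HO,z)).round(1).tolist())
e=np.array([(516,208),(585,262),(727,209)])/4.+[223-100,125]; print(e, fit(onplane(c,e,z)[:,:2],np.array(CO[:3])))
E
```

```text
top0 [[244.5, 234.3], [263.4, 236.3], [273.4, 194.8], [244.6, 192.0]] [[244.3, 234.3], [263.2, 236.4], [273.5, 195.1], [244.7, 192.2]]
(np.float64(0.5197), np.float64(0.1015), np.float64(-7.85), 'scale', np.float64(0.997), 'res mm', array([0.1, 0.1, 0.1, 0.1]))
scene0 [[256.5, 194.0], [264.6, 201.2], [295.7, 190.4], [282.7, 180.2]] [[253.3, 198.1], [265.1, 200.5], [300.7, 187.7], [284.5, 172.6]]
(np.float64(0.5289), np.float64(0.1064), np.float64(0.56), 'scale', np.float64(1.305), 'res mm', array([17.1, 12. ,  9.6, 13.7]))
w2 [[168.3, 251.9], [133.1, 262.7], [164.7, 332.0], [215.2, 317.9]]
cover pred corners [[250.6, 176.3], [267.6, 191.0], [304.7, 175.4], [286.5, 162.3]] holes [[258.2, 178.5], [266.6, 185.6], [299.1, 175.0], [285.5, 165.1]]
[[252.   177.  ]
 [269.25 190.5 ]
 [304.75 177.25]] (np.float64(0.5194), np.float64(0.0783), np.float64(-9.54), 'scale', np.float64(0.951), 'res mm', array([2.8, 3.5, 2.1]))
```

```bash
python3 - <<'E'
from h import *
L=lambda n:dict(np.load("pics/%s.npz"%n))
c=L("top0"); p0=proj(c,pose((.5012,-.3407),-24.6,HO,.006)); p1=refine(c,p0,3); print("cover top",(p1-p0).round(1).tolist(),fit(onplane(c,p1,.006)[:,:2],HO))
c=L("w2"); p0=proj(c,pose((.5197,.1015),-7.85,HO,.095))[:2]; p1=refine(c,p0+[3,0],6); print(p0,p1,onplane(c,p1,.095)-pose((.5197,.1015),-7.85,HO,.095)[:2])
g=c["color"].min(2); print(g[240:275:2,120:200:3])
c=L("scene0"); g=c["color"].min(2); 
p0=proj(c,pose((.5197,.1015),-7.85,HO,.095)); print(p0)
for x,y in p0.round().astype(int): print(x,y); print(g[y-6:y+7,x-7:x+8])
E
```

```text
cover top [[0.0, -0.2], [0.1, 0.0], [0.3, -0.0], [0.2, -0.9]] (np.float64(0.5018), np.float64(-0.3411), np.float64(-24.93), 'scale', np.float64(1.011), 'res mm', array([0.3, 0.2, 0.8, 0.8]))
[[168.63690439 251.66467347]
 [133.21312722 262.25860877]] [[172.0744806  251.73814191]
 [136.82131537 262.28248811]] [[ 1.71585788e-03  3.38620021e-03 -2.77555756e-17]
 [ 1.76607051e-03  3.62646767e-03 -2.77555756e-17]]
[[119 118 114 118 120 115 115 112  99  86  55  56  68  80  79  81  80  73
   82 108 136 150 148  78  64  50  48]
 [121 116 116 114 112 111 106 100  94  77  72  78  80  77  74  77  90 120
  138 150 154 154 154 106  64  56  43]
 [115 117 118 114 107 101  98  96  81  54  69  73  75  77  99 133 155 163
  160 156 156 154 155 134  68  66  45]
 [114 114 108 106  98  94  97  83  56  64  67  76 106 139 159 166 167 168
  168 160 163 154 151 148  81  64  56]
 [112 110 100  96  97  95  90  62  67  83 113 137 162 169 171 172 165 145
  158 168 170 168 159 152 107  66  58]
 [106 103  94  96  96  88  80  87 121 148 163 168 163 172 169 171 149  79
  112 165 167 172 167 162 139  66  67]
 [ 99  97 
[... 4075 characters left out ...]
8   9]
 [ 63  64  68  68  67  70  65  57  50  21  16  13  16  18  13]
 [ 67  65  63  66  64  70  75  93  94  62  41  20  11  13  15]
 [ 67  63  62  74  79 104 141 163 169 131  73  59  46  27  21]
 [ 66  73  82 104 155 178 172 168 173 174 138  96  79  69  57]
 [104 131 153 182 183 165 122  96 136 178 181 163 115  76  68]
 [180 183 181 184 185 173 155 149 171 183 187 183 168 114  75]
 [184 187 186 184 184 177 167 176 186 185 186 185 184 173 138]
 [185 187 186 173 148 125 116 136 174 183 187 186 183 184 184]
 [177 173 152 111  84  84  82  85 120 161 184 185 185 183 182]
 [127 106  85  83  83  84  78  77  78 108 150 179 184 183 181]
 [ 82  83  82  85  85  75  59  62  76  80  87 130 175 183 186]]
```

The three views agree on the relative position, with housing centre at about (0.5205, 0.1038) in the arm's frame. Moving over it and down to a 15 mm gap.

Call:
apply_moves(rows=[{"x":1.3,"y":10,"z":0,"ax":0,"ay":0,"az":0.3,"gripper":1},{"x":1.3,"y":9.5,"z":0,"ax":0,"ay":0,"az":0,"gripper":1},{"x":0,"y":0,"z":10,"ax":0,"ay":0,"az":0,"gripper":1},{"x":0,"y":0,"z":10,"ax":0,"ay":0,"az":0,"gripper":1},{"x":0,"y":0,"z":0,"ax":0,"ay":0,"az":0,"gripper":1}])

```text
clock: 9.58
position: [0.5192, 0.1038, 0.154]
ee_rot: [0.067, 0.998, -0.001, -0.002]
ft_force: [0.1, -0.6, -3.2]
grip_width: 0.129
grasp_force: 59.0
```

Call:
apply_moves(rows=[{"x":0,"y":0,"z":8,"ax":0,"ay":0,"az":0,"gripper":1},{"x":0,"y":0,"z":8,"ax":0,"ay":0,"az":0,"gripper":1},{"x":0,"y":0,"z":0,"ax":0,"ay":0,"az":0,"gripper":1},{"x":0,"y":0,"z":0,"ax":0,"ay":0,"az":0,"gripper":1}])

```text
clock: 9.92
position: [0.5203, 0.1036, 0.1402]
ee_rot: [0.067, 0.998, -0.0, -0.001]
ft_force: [0.3, 0.1, -2.9]
grip_width: 0.129
grasp_force: 59.0
```

```bash
python3 - <<'E'
from h import *
delta([.5205,.1038,.1372],82.15); o=get_obs(); P=o["position"]
cs={n:cam(n) for n in ["top","scene","wrist"]}
for n,c in cs.items(): np.savez("pics/%s6.npz"%n,**c)
z=P[2]-.0272+.006
for n,c in cs.items(): print(n,"cover holes",proj(c,pose(P[:2],-7.85,HO,z)).round(1).tolist(),"housing",proj(c,pose((.5197,.1015),-7.85,HO,.095)).round(1).tolist())
c=cs["scene"]; u,v=proj(c,[.52,.1014,.11])[0].astype(int); print("scene crop origin",u-38,v-27)
a=cv2.resize(c["color"][v-27:v+38,u-38:u+42,::-1],None,fx=7,fy=7,interpolation=cv2.INTER_CUBIC)
t=cs["top"]; x,y=proj(t,[.52,.08,.11])[0].astype(int); print("top origin",x-10,y-35)
b=cv2.resize(t["color"][y-35:y+40,x-10:x+25,::-1],None,fx=6,fy=6,interpolation=cv2.INTER_CUBIC)
o=np.zeros((600,800,3),np.uint8); o[:a.shape[0],:a.shape[1]]=a; o[:b.shape[0],580:580+b.shape[1]]=b
o[460:600,:300]=0; w=cs["wrist"]["color"][200:340,150:490,::-1]; o[460:600,0:340]=w
cv2.imwrite("pics/c6.png",o)
E
```

```text
shift [-0.2  0.2  3. ] turn [-0.03 -0.06  0.12] pos [0.5203 0.1036 0.1402] t 9.9167 F [ 0.3  0.1 -2.9] w 0.129
top cover holes [[241.2, 233.7], [260.5, 235.9], [271.1, 193.5], [241.6, 190.3]] housing [[244.3, 234.4], [263.1, 236.5], [273.5, 195.1], [244.7, 192.0]]
scene cover holes [[255.2, 186.6], [263.2, 193.8], [294.9, 183.3], [281.9, 173.2]] housing [[256.4, 193.9], [264.3, 201.2], [295.6, 190.5], [282.7, 180.3]]
wrist cover holes [[358.6, 163.2], [278.8, 163.1], [267.1, 310.7], [370.3, 310.8]] housing [[350.1, 155.8], [280.6, 155.7], [269.9, 288.2], [361.8, 288.2]]
scene crop origin 236 159
top origin 254 178
```

View pics/c6.png

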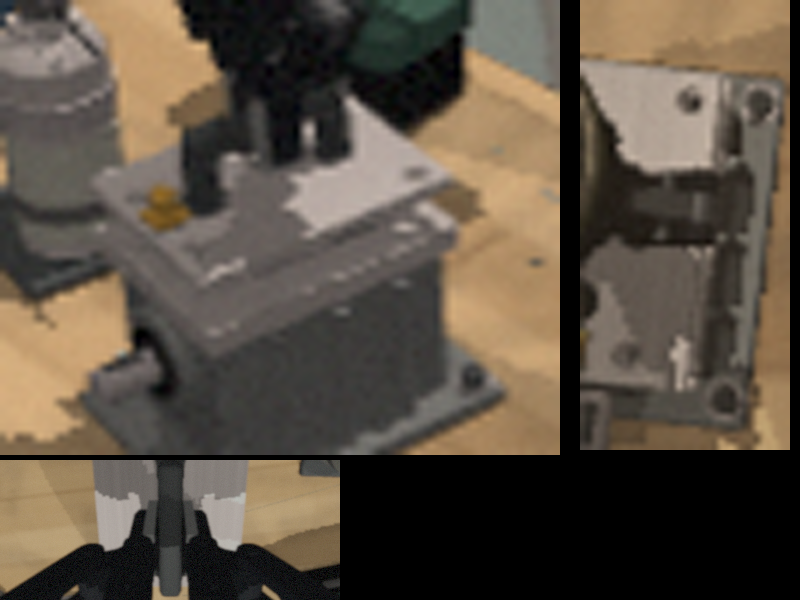

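The cover sits squarely over the housing. Its holes are at top-view (271.9,193.9) and (261.4,236.2), and scene (294.9,183.3), with a clear gap all round. One numeric check of the holes in all three views before the final trim.

```bash
python3 - <<'E'
from h import *
P=np.array([.5203,.1036]); z=.1402-.0272+.006
def ev(n,idx,px,r):
    c=dict(np.load("pics/%s6.npz"%n)); p=refine(c,px,r); W=onplane(c,p,z); d=(W-pose(P,-7.73,HO[idx],z))*1000; print(n,p.round(1).tolist(),"cover-TCP mm",d[:,:2].round(1).tolist())
ev("top",[1,2],[(261.4,236.2),(271.9,193.9)],3); ev("scene",[2],[(294.9,183.3)],2); ev("wrist",[0,1],[(358.6,163.2),(278.8,163.1)],8)
c=dict(np.load("pics/wrist6.npz")); cv2.imwrite("pics/w6.png",c["color"][:,:,::-1]); g=c["color"].min(2); print(g[148:184:3,262:300:3]); print(g[148:184:3,342:384:3])
c=dict(np.load("pics/scene6.npz"));g=c["color"].min(2); print(g[179:188,288:302])
E
```

```text
top [[262.2, 236.5], [271.9, 194.5]] cover-TCP mm [[-1.5, -3.7], [-2.4, -1.8]]
scene [[295.3, 183.5]] cover-TCP mm [[-0.1, -1.7]]
wrist [[357.1, 161.6], [279.9, 164.0]] cover-TCP mm [[-0.9, -0.6], [0.6, 0.7]]
[[125 124 122 122 120 120 123 122 121 124 121 120 121]
 [125 119 122 124 116 118 120 119 123 121 121 119 121]
 [120 127 118 121 120 115 119 118 122 120 121 121 120]
 [100 111 122 121 115 101  86  95 116 121 122 122 121]
 [103 105 105 114  91 106  78  81  90 118 120 122 124]
 [105 102  97  96  90 116  93  82  80 105 122 123 121]
 [104 103 102  95  81 116 120 108 105 101 119 121 124]
 [101 104  97  95  80  92 105 100  96 115 122 124 124]
 [105 105 100 103  92  96  88  93 109 121 119 125 122]
 [103 106 101 100  98 107 110 116 120 120 122 121 125]
 [100 107  97  94  97  99 102 120 119 125 118 119 120]
 [101 103 100  99 103 100 101 118 121 123 119 125 120]]
[[125 126 119 124 126 124 124 125 124 127 123 127 122 126]
 [124 124 125 123 125 119 125 123 130 124 125 125 123 125]
 [127 123 120 125 126 120 122 125 124 125 126 125 125 125]
 [128 128 124 126 117  90  96 106 114 122 120 125 126
[... 310 characters left out ...]
 121 128 123 117 120 126 123 124 125 125 125 122]
 [127 124 120 122 122 119 125 124 125 121 126 123 127 124]
 [124 123 124 124 122 121 123 124 124 120 125 123 121 125]]
[[162 161 163 161 164 161 148 111 104 101 103 102 105 110]
 [162 163 163 164 163 162 162 152 127 113 115 111 109 110]
 [162 161 163 161 164 162 162 162 158 139 120 121 126 121]
 [164 166 163 164 164 162 158 157 155 165 152 130 123 119]
 [164 163 166 167 168 148 116 104 119 146 167 157 134 119]
 [163 162 166 169 163 150 124 119 135 155 155 134 115 109]
 [165 165 166 169 165 169 166 162 144 123 107  84  79  77]
 [166 165 167 168 168 162 148 110  87  86  78  74  72  71]
 [166 167 165 157 132 108  90  92 103  95  70  65  67  65]]
```

Call:
apply_moves(rows=[{"x":-0.5,"y":-0.2,"z":2.5,"ax":0,"ay":0,"az":0.1,"gripper":1},{"x":0,"y":0,"z":0,"ax":0,"ay":0,"az":0,"gripper":1},{"x":0,"y":0,"z":0,"ax":0,"ay":0,"az":0,"gripper":1},{"x":0,"y":0,"z":0,"ax":0,"ay":0,"az":0,"gripper":1},{"x":0,"y":0,"z":0,"ax":0,"ay":0,"az":0,"gripper":1}])

```text
clock: 10.48
position: [0.5212, 0.1038, 0.1384]
ee_rot: [0.068, 0.998, 0.0, 0.0]
ft_force: [0.5, 0.2, -2.8]
grip_width: 0.128
grasp_force: 59.0
```

```bash
python3 - <<'E'
from h import *
delta([.5208,.1034,.1377],82.15); o=get_obs(); print(abs(o["joint_velocities"]).max(),o["grasp_force"])
p=o["position"]
if abs(p-[.5208,.1034,.1377]).max()<.0012: print(hand_in())
E
```

```text
shift [ 0.3 -0.4  0.7] turn [0.01 0.01 0.05] pos [0.5212 0.1038 0.1384] t 10.4833 F [ 0.5  0.2 -2.8] w 0.128
0.002204668879365895 59.00931537151337
the job is handed in; nothing more can be done
None
```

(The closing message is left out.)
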